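# Hold the viewer's cover plate down for the screws

### The arm

A 6-joint arm with a two-finger parallel gripper is mounted at the origin on the work surface. World frame = base frame: x ahead of the robot, y to its left, z up, the work surface at z = 0. Lengths are in mm, angles in rad, forces in N, time in s.
With the tool pointing down it reaches from about 350 to 725 mm from the base axis. Payload 4.3 kg.
Tool frame: the origin (TCP) lies at the very end of the fingers, on their centre line; the grasp point (between the pads) lies 19 mm behind it; z points along the fingers, y is the line along which they close (so a half turn about z gives the same grasp; the last joint's range is limited). The gripper opens to 85 mm and grips with 20 to 120 N. Pads are 22 mm wide; open, the fingers measure 114 mm over their backs; the gripper's body (76 mm by 85 mm) begins 54 mm behind the grasp point. The pads swing forward as they close: fully open they stand 13 mm farther back than shut.
Start: joints at [1.163, 0.377, 0.081, 1.274, 0, 1.46], TCP at [168.722, 549.727, 231.329] pointing down, gripper open.
Joint ranges: [-2.72, 2.72], [-0.84, 1.66], [-1.02, 1.22], [-1.77, 2.12], [-1.37, 1.28], [-3.14, 3.14]. Speed limits (rad/s): [2.57, 2.57, 3.14, 3.14, 3.14, 3.14].

### API

Orientations are given as a unit quaternion [x, y, z, w].
In Python, from station import r, claw, solver, imaging, order gives the robot as it stands. Calls block until the motion is done:
- r.move_ptp(position, orientation): joint-space move of the TCP to a pose.
- r.move_straight(position, orientation=None, velocity=150): straight line of the TCP; orientation=None keeps the orientation; velocity is the mean speed in mm/s.
- r.movej(angles): joint-space move.
- claw.set_gripper(opening, effort=None): finger opening in mm; effort is the grip in N (None keeps the last); returns when the fingers have stopped.
- r.sleep(seconds).
- solver.inverse_kinematics(position, orientation): joint angles nearest the present ones, or None.
- imaging.get_image(name): name is "side" or "top" or "wrist"; returns a dict with "frame" (384x512x3 uint8, red, green, blue), "fx", "fy", "cx", "cy" (pixels), "extrinsics" (4x4, takes a point from camera to world coordinates). Camera axes: x right, y up, looking along -z (the intrinsics and any distortion apply to the point x, -y, -z); pixel columns grow to the right and rows downward; lengths in mm; the calibration is good to about 2 mm. The wrist camera is an equidistant fisheye: a pixel r from the principal point sees the ray r / f radians off the axis. A picture is of the moment at which its call begins. There is no depth.
A pose or a line that the arm cannot do raises r.Unreachable and nothing moves.
- order.sign_off(): hands the job in; it is judged then, once.
Readings, each from a call of its own:
- r.get_time_s(): time.
- r.get_joint_positions(): joint angles.
- r.get_joint_vel(): joint speeds.
- r.get_tau(): joint torques, N m.
- r.get_tool_pos(): TCP position.
- r.get_orientation(): TCP orientation.
- r.get_wrist_force(): force on the tool from outside, world axes, zero at the start.
- r.get_ft_torque(): the same for the moment, N m.
- r.get_opening(): finger opening in mm.
- r.get_grip_force(): force on a finger pad.
Only numpy, scipy, OpenCV 4.12 (cv2) and the standard library are available. Lean on these libraries where they do the work, as an engineer would, in place of code of your own. Each camera call takes 0.05 s, during which the arm holds its last target. There are 200 camera calls.

### The job

Pick up the aluminium cover plate by its red grip bar, set it level into the black window lip of the blue crystal viewer so that it lies on the orange sprung seal, and press it down on the seal with a steady force of about 10 N, so that a colleague can put in the corner screws. Never push the seal down to its hard stop, and leave the screw dish, lens tube, screwdriver and teal box where they are. Keep pressing for at least three seconds and finish while still holding the cover down like that: do not let go.

Things in the scene. Friction and masses are not known exactly. Their poses are not given: they have to be found in the camera images.
- viewer: blue desktop crystal viewer, fixed: base 250 (x) x 300 (y) x 45 mm, on it a deck 200 x 260 mm, its top 80 mm above the bench. Origin: centre of its underside; z up; cream control face to its +x. On the deck, centred at x 0, y -35 mm, a black lip frames a white window: inside 98 (x) x 128 (y) mm, walls 8 mm thick, top 104 mm above the bench. Viewer and cover may each lie left or right of the robot.
- window (a point): centre of the orange seal frame's top face when nothing presses it: 96 mm above the bench (8 mm below the lip's top), at x 0, y -35 mm in the viewer's frame; axes as the viewer's. The cover fits inside the lip with 4 mm to spare all round
- seal (a joint): travel of the orange seal frame (76 x 118 mm outside, 12 mm wide bars) straight down into the viewer: 0 = up, 0.012 m = hard stop. A spring carries it: the upward force on the cover is about 2.2 N at 0 plus 1.5 N per mm of travel (10 N at 5.2 mm, 20 N at the stop).
- cover: loose aluminium cover plate, 90 (x) x 120 (y) x 8 mm, about 0.14 to 0.28 kg, lying flat on the bench. Origin: centre of its underside; z up. A red grip bar stands on its middle: 16 mm wide (x), 60 mm long (y), top 44 mm above the underside. A half turn about z makes no difference. Its x goes along the viewer's x when seated.
- grip (a point): on the cover's grip bar, on the centre line, 32 mm above the cover's underside: where to pinch it across its 16 mm width
- dish: bystander: steel screw dish, 52 mm across, 14 mm high, loose on the viewer's deck beside the lip; origin at its underside
- lens: bystander: grey lens tube standing on the bench, 42 mm across, 75 mm high; origin at its underside
- driver: bystander: screwdriver with yellow handle lying on the bench; origin near its middle
- tipbox: bystander: teal box 60 x 100 x 50 mm on the bench; origin at its underside
Not all that is in view belongs to the job. What is shaped like the cover but brown is not meant.

How it is judged (in metres and radians):
On the way, in this order (a step that is already met when the one before it is completed fails the run):
1. the cover is carried clear of the bench, its underside above the height of the lip (height (world z) of cover above 0.106 m and contact force between cover and viewer below 0.2 N), for 0.1 s.
2. the cover lies inside the lip, level, and is pressed on the seal with 6 to 15 N for 2.5 s without a break (horizontal distance between cover and window below 0.0065 m and angle between the x axis of cover and the x axis of viewer, either way round below 0.12 rad and angle between cover's own z axis and vertical below 0.05 rad and value of joint seal above 0.0015 m and contact force between cover and viewer between 6 and 15 N and contact force between the fingers and cover above 2 N), for 2.5 s.
At the end, for the whole second after the job is handed in: Cover inside the lip (centre within 6.5 mm, turn under 0.12 rad, tilt under 0.05 rad), still (under 10 mm/s), pressed on the seal by the fingers with 6 to 15 N, seal travel over 1.5 mm; bystanders within 25 mm of their starts (all of step 2 and linear speed of cover below 0.01 m/s and distance of each of dish, lens, driver, tipbox from where it was at the start of the episode below 0.025 m); the arm keeps its last pose, push and grip.
It fails at once if the seal is pushed down to its hard stop (travel over 11.5 mm) (value of joint seal above 0.0115 m).
It fails at once if the screw dish is moved more than 25 mm (distance of dish from where it was at the start of the episode above 0.025 m).
It fails at once if the lens tube is moved more than 25 mm (distance of lens from where it was at the start of the episode above 0.025 m).
It fails at once if the screwdriver is moved more than 25 mm (distance of driver from where it was at the start of the episode above 0.025 m).
It fails at once if the teal box is moved more than 25 mm (distance of tipbox from where it was at the start of the episode above 0.025 m).
It also fails if it takes over 51 s, if anything falls off the work surface, if the arm or the gripper's body presses on something with over 40 N, if the wrist force passes 120 N, or if a joint passes its speed limit or range.

## Working session

There is one attempt and no reset: what is moved stays moved. The work goes in short steps, each a Python script; the robot and the scene stay as the last script left them, time stands still between calls to the robot, and variables do not carry over. Pictures are saved under pics/ and viewed, at most 10 in all, crops included, and the job is handed in when it is done.

```bash
mkdir -p pics; ls
cat > h.py <<'E'
import numpy as np,cv2
from station import r,claw,solver,imaging,order
def snap(n,f):
    d=imaging.get_image(n);cv2.imwrite('pics/'+f,cv2.cvtColor(d['frame'],cv2.COLOR_RGB2BGR))
    np.savez('pics/'+f[:-4]+'.npz',**{k:np.array(v) for k,v in d.items()});return d
def w(d,px,z):
    u,v=px;a=np.array([(u-d['cx'])/d['fx'],(v-d['cy'])/d['fy']])
    if d.get('fish'):
        t=np.hypot(*a);q=np.array([*(a/t*np.sin(t)),np.cos(t)])
    else:q=np.array([*a,1])
    T=np.array(d['extrinsics']);R=T[:3,:3]@(q*[1,-1,-1]);o=T[:3,3]
    return o+R*(z-o[2])/R[2]
def load(f,fish=False):
    d=dict(np.load('pics/'+f));d['fish']=fish;return d
E
python3 - <<'E'
from h import *
d=snap('top','t1.png');print({k:v for k,v in d.items() if k!='frame'})
d=snap('side','s1.png');print(r.get_time_s(),r.get_orientation(),r.get_wrist_force(),r.get_opening())
E
```

```text
pics
{'fx': 394.32944625114595, 'fy': 394.32944625114595, 'cx': 258.3712225193525, 'cy': 190.2554005318055, 'extrinsics': array([[-8.91875949e-03,  9.97118158e-01, -7.53381343e-02,
         5.26520773e+02],
       [-9.99868439e-01, -9.91339193e-03, -1.28386106e-02,
         3.48979157e+01],
       [-1.35484682e-02,  7.52137182e-02,  9.97075391e-01,
         9.07919292e+02],
       [ 0.00000000e+00,  0.00000000e+00,  0.00000000e+00,
         1.00000000e+00]])}
0.1 [ 1.48347465e-01  9.88934869e-01 -8.97556396e-04 -2.22779933e-04] [-0.34771258  0.46416859  0.29433247] 85.29461814975794
```

View pics/t1.png

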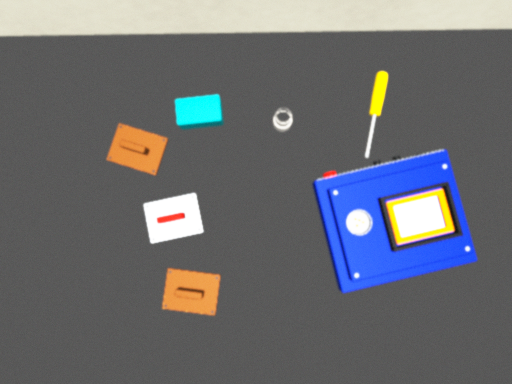

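View pics/s1.png

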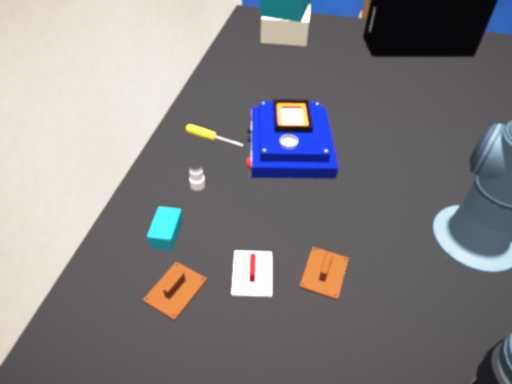

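The top view shows the white cover with its red bar at about (173,218) and the viewer on the right, with its orange seal at about (419,217). The cream and red control side faces image-up (+x). Two brown decoys sit near the cover, at (137,148) and (190,292), and the dish is at (359,222).

```bash
cat >> h.py <<'E'
def blobs(d,box,kind):
    hsv=cv2.cvtColor(d['frame'],cv2.COLOR_RGB2HSV);H,S,V=[hsv[...,i].astype(int) for i in range(3)]
    m={'red':((H<6)|(H>174))&(S>150)&(V>90),'white':(S<60)&(V>150),'orange':(H>10)&(H<30)&(S>120)&(V>150),'black':V<40}[kind]
    m=m.astype(np.uint8);k=np.zeros_like(m);x0,y0,x1,y1=box;k[y0:y1,x0:x1]=1;m*=k
    cs=cv2.findContours(m,cv2.RETR_EXTERNAL,cv2.CHAIN_APPROX_NONE)[0]
    return max(cs,key=cv2.contourArea).reshape(-1,2)
def rect(d,c,z):
    p=np.array([w(d,q,z)[:2] for q in c],np.float32)
    (cx,cy),(a,b),t=cv2.minAreaRect(p)
    if a>b:a,b,t=b,a,t+90   # t = direction of short side (local x)
    return np.round([cx,cy,a,b,(t+90)%180-90],1)
E
python3 - <<'E'
from h import *
d=load('t1.png'[:-4]+'.npz')
cb=(130,180,215,255);vb=(375,175,470,260)
print('bar',rect(d,blobs(d,cb,'red'),44),'plate',rect(d,blobs(d,cb,'white'),8))
print('seal',rect(d,blobs(d,vb,'orange'),96),'lip',rect(d,blobs(d,vb,'black'),104))
print('lens',w(d,(283,115),75),'box',w(d,(199,110),50))
E
```

```text
bar [534.  239.2  10.6  56.7  11.6] plate [534.1 242.6  95.9 125.3  11.5]
seal [ 531.6 -283.9   86.9  123.4   13. ] lip [ 545.8 -343.2    6.    96.2  -77.9]
lens [750.99560968  -8.71615378  75.        ] box [771.37433806 176.19943323  50.        ]
```

```bash
cat >> h.py <<'E'
from scipy.spatial.transform import Rotation as Rn
def quat(deg,flip=0):
    a=np.radians(deg+180*flip);y=np.array([np.cos(a),np.sin(a),0]);z=np.array([0,0,-1.]);x=np.cross(y,z)
    return Rn.from_matrix(np.c_[x,y,z]).as_quat()
E
python3 - <<'E'
from h import *
for f in (0,1):
    for p,a in (((534,242,180),11.5),((532,-284,180),12.5)):
        print(f,np.round(solver.inverse_kinematics(list(p),quat(a,f)),2) if solver.inverse_kinematics(list(p),quat(a,f)) is not None else None)
q=quat(11.5,0);j=solver.inverse_kinematics([534,242,180],q)
f=0 if j is not None and abs(j[5])<2.2 else 1
r.move_ptp([534,242,180],quat(11.5,f));print(f,r.get_time_s(),r.get_tool_pos(),r.get_wrist_force())
d=snap('wrist','w1.png');print({k:v for k,v in d.items() if k!='frame'})
E
```

```text
0 [0.32 0.42 0.01 1.16 0.   1.69]
0 [-0.6   0.45  0.06  1.18  0.    0.76]
1 [ 0.32  0.42  0.01  1.16  0.   -1.45]
1 [-0.6   0.45  0.06  1.18  0.   -2.38]
0 1.85 [533.54460935 242.97519178 180.1642137 ] [-0.10212318  0.27165881  0.03266755]
{'fx': 297.3186396354542, 'fy': 297.3186396354542, 'cx': 259.4916144785683, 'cy': 190.91493799091927, 'extrinsics': array([[ 9.79249042e-01, -1.91389353e-01, -6.66440553e-02,
         5.16720558e+02],
       [ 2.02660572e-01,  9.24922478e-01,  3.21631937e-01,
         3.26018399e+02],
       [ 8.36564177e-05, -3.28463888e-01,  9.44516526e-01,
         3.22338545e+02],
       [ 0.00000000e+00,  0.00000000e+00,  0.00000000e+00,
         1.00000000e+00]])}
```

View pics/w1.png

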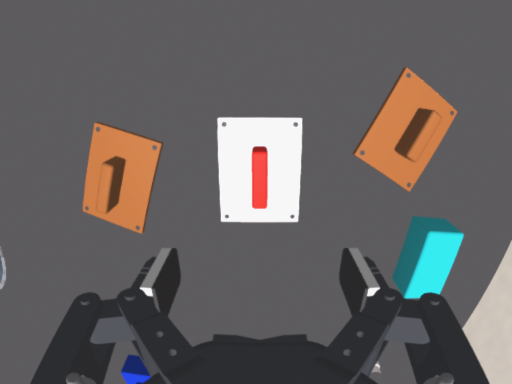

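Wrist view: the cover lies centred under the gripper, with plate corners near (218,118) and (303,222) and the red bar at (260,178). Both open fingers are clear of everything.

Run:
```python
from h import *
d=load('w1.npz',True)
c=rect(d,blobs(d,(200,100,320,235),'white'),8);print('plate',c,'bar',rect(d,blobs(d,(235,130,285,220),'red'),44))
q=quat(c[4])
r.move_ptp([c[0],c[1],90],q);r.move_straight([c[0],c[1],14],q,80)
print(r.get_tool_pos(),r.get_wrist_force())
claw.set_gripper(10,80);print(r.get_opening(),r.get_grip_force(),r.get_wrist_force())
r.move_straight([c[0],c[1],200],q,120);r.sleep(.3)
print(r.get_tool_pos(),r.get_opening(),r.get_grip_force(),r.get_wrist_force(),r.get_ft_torque(),r.get_time_s())
snap('wrist','w2.png')
```

```text
plate [534.2 240.6  91.  121.1  11.6] bar [533.2 244.3  13.6  61.4  12.1]
[534.80005479 240.77805297  14.61449192] [0.49282325 0.01615878 0.05563895]
14.673972561016662 79.28443193435669 [-1.00705001  0.34349677  3.0754239 ]
[534.05240062 240.5545396  199.71697617] 14.720140097731118 78.5530936717987 [ 0.25322824  0.79175894 -3.23642166] [-0.0293054  -0.04622785 -0.02658617] 6.0917
```

View pics/w2.png

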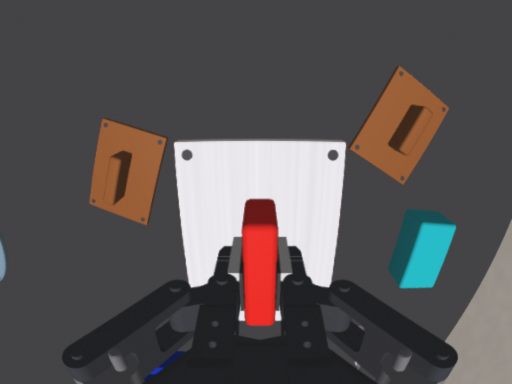

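Held well: the bar is between the pads and the plate is level. Its far corners are at (175,143) and (345,142). Next I look at the window from close by.

Run:
```python
from h import *
d=load('w2.npz',True)
p=[w(d,x,194)[:2] for x in ((175,143),(345,142))]
m=(p[0]+p[1])/2;e=p[1]-p[0];a=np.degrees(np.arctan2(e[1],e[0]))
ctr=m-60*np.array([-np.sin(np.radians(a)),np.cos(np.radians(a))])
print('edge len',np.linalg.norm(e),'ang',a,'centre',ctr)
a=np.radians(12.3);o=-105
pos=[532-np.sin(a)*o,-284+np.cos(a)*o,260];q=quat(12.3)
r.move_straight([534,240.6,260],None,150)
r.move_ptp(pos,q);r.sleep(.3)
print(pos,r.get_tool_pos(),r.get_opening(),r.get_wrist_force(),r.get_time_s());snap('wrist','w3.png')
```

```text
edge len 87.72595330227334 ang 12.05642237060416 centre [535.07788492 240.51053463]
[np.float64(554.3681905588726), np.float64(-386.58978531570267), 260] [ 554.67253836 -386.11690591  260.09231692] 14.663263907544454 [ 0.35643818  0.31917365 -2.55246617] 9.2333
```

View pics/w3.png

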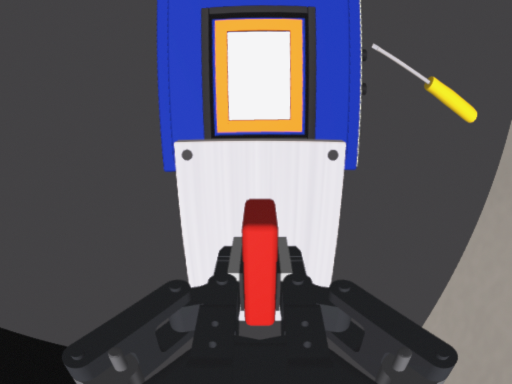

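The whole seal is visible, with orange corners from (214,19) to (304,133), well aligned with the plate. I'll compute the pose, move over it and descend in force-checked steps.

Run:
```python
from h import *
d=load('w3.npz',True)
c=blobs(d,(195,5,325,140),'orange');s=rect(d,c,96);print('seal',s)
wh=rect(d,blobs(d,(222,25,300,128),'white'),84);print('white',wh)
q=quat(s[4]);x,y=s[0],s[1]
r.move_ptp([x,y,260],q);r.move_straight([x,y,135],q,100);r.sleep(.5)
F=lambda:np.mean([(r.sleep(.02),r.get_wrist_force())[1] for _ in range(15)],0)
f0=F();np.save('f0.npy',f0)
print(f0,r.get_tool_pos(),r.get_opening(),r.get_time_s())
snap('wrist','w4.png');snap('top','t4.png')
im=cv2.imread('pics/t4.png')[150:300,300:490];cv2.imwrite('pics/t4c.png',cv2.resize(im,None,fx=4,fy=4))
np.save('tgt.npy',[x,y,s[4]])
```

```text
seal [ 531.9 -286.2   87.1  117.    13. ]
white [ 531.6 -286.    64.9   95.5   12.9]
[ 0.00901552  0.06534088 -2.50722392] [ 531.87048536 -286.1883889   134.95806579] 14.734398198940367 11.925
```

View pics/w4.png

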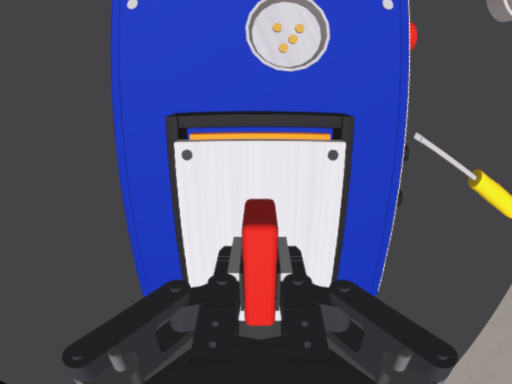

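The cover sits over the lip: lip outer corners (167,117) and (354,116), plate corners (175,143) and (345,142), all symmetric. I'll check the lip geometry numerically, then descend.

Run:
```python
from h import *
d=load('w4.npz',True);x,y,a=np.load('tgt.npy');f0=np.load('f0.npy');A=np.radians(a)
ex=np.array([np.cos(A),np.sin(A)]);ey=np.array([-ex[1],ex[0]])
def loc(px,z):
    v=w(d,px,z)[:2]-[x,y];return np.round([v@ex,v@ey],1)
print('lip outer',loc((167,117),104),loc((354,116),104),'plate',loc((175,143),129),loc((345,142),129))
q=quat(a)
F=lambda n=6:np.mean([(r.sleep(.02),r.get_wrist_force())[1] for _ in range(n)],0)-f0
r.move_straight([x,y,114],q,60);f=F();print(114,f.round(2))
z=114
while z>101 and f[2]<8.5 and np.hypot(f[0],f[1])<6:
    z-=1;r.move_straight([x,y,z],q,20);f=F();print(z,r.get_tool_pos()[2].round(2),f.round(2))
t=r.get_tool_pos();print(t-[x,y,0],r.get_ft_torque(),r.get_opening(),r.get_grip_force(),r.get_time_s(),Rn.from_quat(r.get_orientation()).as_matrix()[:,2])
snap('wrist','w5.png')
```

```text
lip outer [-55.   71.1] [56.7 72. ] plate [-43.4  59.4] [44.4 60.1]
114 [ 0.35 -0.5  -0.33]
113 113.16 [-0.05 -0.08 -0.17]
112 111.96 [ 0.14 -0.21 -0.02]
111 110.96 [ 0.24 -0.13 -0.1 ]
110 110.31 [-0.22 -0.09  2.11]
109 109.25 [-0.35 -0.06  3.99]
108 108.23 [-0.22 -0.04  5.02]
107 107.24 [-0.49  0.11  6.44]
106 106.34 [-0.7   0.27  7.88]
105 105.53 [-1.4   0.84  9.4 ]
[  0.20586471  -0.14990499 105.53312274] [ 0.13512448  0.28646924 -0.04160364] 14.744564641939416 79.68932032585144 15.775 [ 6.31829272e-04 -4.46007024e-04 -9.99999701e-01]
```

View pics/w5.png

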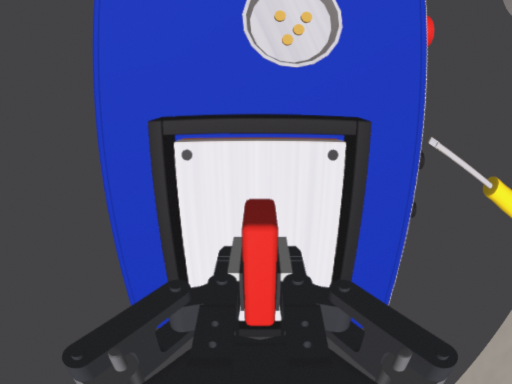

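The cover lies inside the lip, with a black margin on all visible sides (inner lip edges at about (163,135) and (357,135)), pressed with about 9.4 N. I'll hold and check.

Run:
```python
from h import *
f0=np.load('f0.npy')
for i in range(8):
    r.sleep(.5);print(r.get_tool_pos().round(2),(r.get_wrist_force()-f0).round(2),round(r.get_grip_force(),1))
fs=np.mean([(r.sleep(.02),r.get_wrist_force())[1] for _ in range(15)],0)-f0;print(fs)
if 8<fs[2]<12: print(order.sign_off())
```

```text
[ 532.09 -286.34  105.53] [-1.31  1.    9.95] 79.7
[ 532.09 -286.34  105.55] [-1.27  0.42  9.84] 79.7
[ 532.1  -286.32  105.56] [-1.12  0.22  9.27] 79.7
[ 532.08 -286.33  105.54] [-0.53  0.81  9.26] 79.7
[ 532.07 -286.35  105.55] [-1.33  0.34  8.46] 79.7
[ 532.1  -286.32  105.54] [-1.73  0.41 10.17] 79.7
[ 532.08 -286.32  105.54] [-0.98  0.56  9.15] 79.7
[ 532.09 -286.32  105.55] [-1.48 -0.04  9.14] 79.7
[-0.98804428  0.80215442  9.18327954]
the job is handed in; nothing more can be done
None
```

The cover is level inside the lip and pressed on the seal at about 9 N, well short of the hard stop. I held it steady for over 4 s, and the job was handed in with the arm still holding it down; no verdict was shown.

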